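Lay the retaining bar across a cassette rack

TASK

The tissue cassettes in the rack need their retaining bar. Of the two loose bars with black grips, pick the one long enough to span the rack, and lay it across both blue end posts, flat in both saddles, grip upwards and roughly centred. Set it down rather than dropping it, let go of it, and leave the short bar where it lies.

Things in the scene. Friction and masses are not known exactly. Their poses are not given: they have to be found in the camera images.
- long_bar_grip (a point): Long bar: flat aluminium, 190 mm long, 18 wide, 10 thick, about 0.13 kg, with a black grip block on the middle of its top, 18 mm wide (across the bar), 40 long (along it), 26 high. This point: centre of the grip block, 23 mm above the bar's underside. y runs along the bar (it is symmetric end for end), x across, z up. Lies flat on the bench, 36 mm high over all.
- short_bar_grip (a point): Short bar, to be left alone: the same as the long one but only 110 mm long, too short to span the posts. This point: centre of its black grip block, 23 mm above its underside. y runs along the bar, x across, z up.
- rack: Rack, fixed: white base 62 x 180 mm (x, y), five upright cassettes (tops 36 mm above bench), two blue end posts 16 mm thick centred at y = +75 and -75 mm. Saddle on each post: flat, 44 mm above bench, 48 mm wide in x between cheeks rising to 57 mm. Origin: middle of underside, on the bench; z up. A seated bar runs along y, its grip centre 67 mm above the bench.

How it is judged:
By the outcome, as a careful person would: the job done as asked, in the order asked, and still so for the second after the job is handed in, with the robot touching nothing.
It also fails if it takes over 40 s, if anything falls off the work surface, if the arm or the gripper's body presses on something with over 40 N, if the wrist force passes 120 N, or if a joint passes its speed limit or range.

ROBOT

A 6-joint arm with a two-finger parallel gripper is mounted at the origin on a cart in front of the work surface, level with it; the furniture and walls round the work are solid. World frame = base frame: x ahead of the robot, y to its left, z up, the work surface at z = 0. Lengths are in m, angles in rad, forces in N, time in s.
With the tool pointing down it reaches from about 0.25 to 0.775 m from the base axis. Payload 4 kg.
Tool frame: the origin (TCP) lies on the centre line of the jaws, within the pads' length; the fingertips stand 14 mm ahead of it and the grasp point (between the pads) lies 5 mm behind it (robot.tcp_to_tips is the distance from the TCP to the fingertips, in m); z points along the fingers, y is the line along which they close (so a half turn about z gives the same grasp; the last joint's range is limited). The gripper opens to 94 mm and grips with 3 to 60 N. Pads are 16 mm wide; open, the fingers measure 119 mm over their backs; the gripper's body (75 mm by 177 mm) begins 78 mm behind the grasp point.
Start: joints at [1.065, 0.087, 1.371, -0, 1.684, -0.103], TCP at [0.216, 0.506, 0.22] pointing down, gripper open.
Joint ranges: [-3.1, 3.1], [-0.76, 2.03], [0.27, 2.55], [-1.08, 4.22], [0.17, 2.65], [-2.57, 2.57]. Speed limits (rad/s): [2.79, 2.79, 3.14, 3.14, 3.14, 3.14].

INTERFACE

Orientations are given as [roll, pitch, yaw] about the fixed x, y, z axes, in that order (R = Rz(yaw) Ry(pitch) Rx(roll)).
In Python, from bench import robot gives the robot as it stands.
- The arm moves only by the tool carry_out, never from a script. Its argument "increments" is a list of rows, each a list of 3 entries, a list of its own where there are three numbers: the closure in counts, from 0 (fully open) to 255 (shut), then the shift along the tool's x, y, z in mm, then the turn about the tool's z in degrees. In form: [[fingers, [dx, dy, dz], twist], ...]. A call has 1 to 8 rows; each row shifts and turns the commanded pose from where the row before left it, along the tool's axes as they then stand; what a row does not reach is not made up. A row lasts 1/10 s, in which the tool goes at most 50 mm and 8.59 degrees, less where a joint would pass 70% of its speed; a pose out of reach is approached as far as the arm can. A call with a gripper value outside its range is refused whole. The fingers move at their own pace and stop on an object; the grip force is fixed at half the most. Time passes only in rows, so rows that do not move let the fingers close. It gives the time, the measured TCP pose, the force, the opening and the grip force at its end, in the units of the state.
- robot.get_obs(): the state, without advancing time (a new reading comes with each control period).
- robot.snapshot(name): name is "scene" or "side" or "wrist"; returns the picture (400x640x3 uint8, blue, green, red); there is no depth.
- robot.get_calibration(name): a dict with "vfov" (degrees; the focal length in pixels is half the picture's height over the tangent of half this angle, whatever the lens; pixels are square), "cx", "cy" (the principal point, pixels), "k1" (the pictures are not rectified: a ray, as slopes to the right and down, at radius r is drawn at 1 + k1 r^2 times it, then the intrinsics apply), "T" (4x4, takes a point from camera to world coordinates). Camera axes: x right, y down, z forward; pixel columns grow to the right and rows downward; lengths in m; the calibration is good to about 2 mm. A picture is of the moment at which its call begins: read the wrist's pose just before it. get_calibration takes no time and is no camera call; for the wrist camera it gives the pose at the moment of the call.
- robot.close_job(): hands the job in; it is judged then, once.
The state is a dict: "time": time; "joint_positions": joint angles; "qvel": joint speeds; "joint_torque": joint torques, N m; "tool_pos": TCP position; "ee_rot": TCP orientation; "wrist_force": force on the tool from outside, world axes, zero at the start; "wrist_torque": the same for the moment, N m; "width": finger opening in m; "finger_force": force on a finger pad.
Only numpy, scipy, OpenCV 4.12 (cv2) and the standard library are available. Lean on these libraries where they do the work, as an engineer would, in place of code of your own. Each camera call takes 0.05 s, during which the arm holds its last target. There are 200 camera calls.

## Working session

There is one attempt and no reset: what is moved stays moved. The work goes in short steps, Python scripts to look and compute and a tool call to move; the robot and the scene stay as the last step left them, time stands still between calls to the robot, and variables do not carry over. Pictures are saved under pics/ and viewed, at most 10 in all, crops included, and the job is handed in when it is done.

Besides the shell and the picture viewer there is one more tool, called after "Request:" as name([rows], argument=value, ...), one row to a line, values as JSON. carry_out: Moves the arm, as the interface text tells. Its arguments: {"type":"object","properties":{"increments":{"type":"array","items":{"type":"array"}}},"required":["increments"]}

```bash
mkdir -p pics; cat > h.py <<'E'
import numpy as np, cv2
from bench import robot
def cast(cal,uv,z):
    f=200/np.tan(np.radians(cal["vfov"])/2)
    uv=np.atleast_2d(np.array(uv,float)); K=np.array([[f,0,cal["cx"]],[0,f,cal["cy"]],[0,0,1]])
    n=cv2.undistortPoints(uv[:,None],K,np.array([cal["k1"],0,0,0,0.]))[:,0]
    T=np.array(cal["T"]); d=np.c_[n,np.ones(len(n))]@T[:3,:3].T; o=T[:3,3]
    return o+d*((z-o[2])/d[:,2])[:,None]
E
python3 - <<'E'
from h import *
for n in ("scene","side"):
    cv2.imwrite(f"pics/{n}0.png",robot.snapshot(n)); c=robot.get_calibration(n); print(n,c["vfov"],c["k1"],np.round(c["T"],3).tolist())
o=robot.get_obs(); print(o["time"],o["tool_pos"],o["ee_rot"])
E
```

```text
scene 57.895439586055026 -0.03782473653714107 [[-0.995, -0.064, 0.079, 0.45], [-0.101, 0.574, -0.813, 0.683], [0.007, -0.817, -0.577, 0.537], [0.0, 0.0, 0.0, 1.0]]
side 45.64318788808082 -0.06029172171417477 [[-0.984, -0.086, 0.158, 0.386], [-0.179, 0.357, -0.917, 0.788], [0.023, -0.93, -0.367, 0.398], [0.0, 0.0, 0.0, 1.0]]
0.1 [0.21538877 0.50557238 0.21842798] [-3.13961898e+00 -1.78545337e-04  2.73876742e+00]
```

View pics/scene0.png

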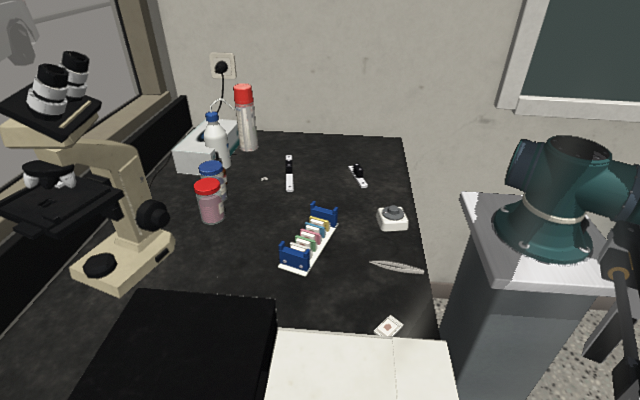

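View pics/side0.png

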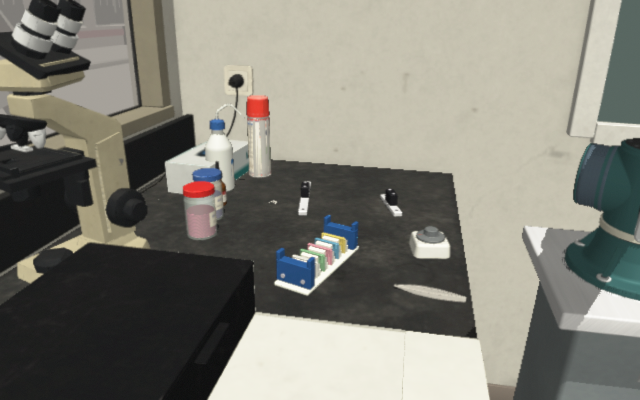

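The long bar is at about scene (290,173), the short bar at (358,176) and the rack at (311,240). I'll measure the first two features with masks and enlarge the crop.

```bash
python3 - <<'E'
from h import *
A=cv2.imread("pics/scene0.png"); B=cv2.imread("pics/side0.png")
cv2.imwrite("pics/crop.png",np.vstack([cv2.resize(A[145:285,240:400],None,fx=5,fy=5,interpolation=2)[:, :]])[:700][::1,::1][0:700] if 0 else np.hstack([cv2.resize(A[145:285,260:385],None,fx=3.2,fy=4,interpolation=2),cv2.resize(B[170:300,265:410],None,fx=2.6,fy=560/130,interpolation=2)])[:, :800])
for n,im,roi in (("scene",A,(150,195,275,305)),("side",B,(175,220,290,320)),("scene",A,(155,195,340,375)),("side",B,(180,220,375,408))):
    c=robot.get_calibration(n); r0,r1,c0,c1=roi
    m=(im[r0:r1,c0:c1].min(2)>110).astype(np.uint8)
    ys,xs=np.nonzero(m); p=cast(c,np.c_[xs+c0,ys+r0],0.01)[:,:2]
    rect=cv2.minAreaRect(p.astype(np.float32)*1000); print(n,len(p),np.round(rect[0],1),np.round(rect[1],1),round(rect[2],1))
for n,im in (("scene",A),("side",B)):
    c=robot.get_calibration(n)
    hsv=cv2.cvtColor(im,cv2.COLOR_BGR2HSV); m=cv2.inRange(hsv,(105,130,40),(125,255,255)); m[:195]=0; m[:,:270]=0; m[:,370:]=0
    k,l,s,ce=cv2.connectedComponentsWithStats(m)
    for i in range(1,k):
        if s[i,4]>40: print(n,s[i],ce[i],np.round(cast(c,ce[i],0.035),4))
E
```

```text
scene 161 [ 619.7 -186.7] [ 18.5 198.7] 10.1
side 176 [ 622.9 -188.3] [ 19.8 206.3] 10.8
scene 101 [ 424.6 -189. ] [ 29.5 123.7] 17.8
side 146 [ 430.6 -200.4] [ 34.5 161.2] 12.2
scene [310 201  28  26 344] [324.31976744 213.05523256] [[0.5012 0.0277 0.035 ]]
scene [279 241  30  30 524] [293.38931298 256.36068702] [[0.5492 0.1743 0.035 ]]
side [324 215  34  34 530] [342.18113208 230.57735849] [[0.5015 0.0252 0.035 ]]
side [276 248  38  41 932] [294.57296137 269.25      ] [[0.5495 0.177  0.035 ]]
```

View pics/crop.png

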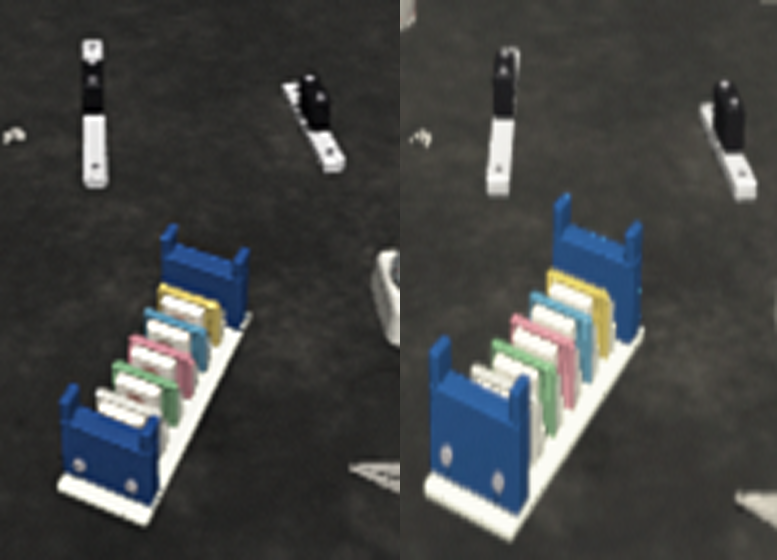

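The crop shows that the longer white bar at scene (290,173) is the long one, and both grips point up. The rack's posts are at scene (324,213) and (293,256). The bar is at about (0.620,-0.187) with yaw 10°, and the rack at about (0.525,0.100) with yaw -18°. I'll turn first, then travel.

Request:
carry_out([
  [0,[0,0,0],7.1],
  [0,[0,0,0],7.1],
  [0,[0,0,0],7.1],
  [0,[0,0,0],7.1],
  [0,[0,0,0],7.1],
  [0,[0,0,0],7.1],
  [0,[0,0,0],7.1],
  [0,[0,0,0],7.2],
])

```text
time: 0.9
tool_pos: [0.2155, 0.5057, 0.2188]
ee_rot: [-3.141, 0.001, 1.741]
wrist_force: [-1.5, 0.2, 0.0]
width: 0.0939
finger_force: 0.0
```

Request:
carry_out([
  [0,[-38,14,0],0],
  [0,[-38,14,0],0],
  [0,[-38,14,0],0],
  [0,[-38,14,0],0],
  [0,[-38,14,0],0],
  [0,[-38,14,0],0],
  [0,[-38,14,0],0],
  [0,[-38,14,0],0],
])

```text
time: 1.7
tool_pos: [0.3791, 0.2245, 0.2191]
ee_rot: [-3.141, 0.0, 1.746]
wrist_force: [0.4, 0.3, -0.1]
width: 0.0941
finger_force: 0.0
```

Request:
carry_out([
  [0,[-38,14,0],0],
  [0,[-38,14,0],0],
  [0,[-38,14,0],0],
  [0,[-38,14,0],0],
  [0,[-38,14,0],0],
  [0,[-38,14,0],0],
  [0,[-38,14,0],0],
  [0,[0,0,0],0],
])

```text
time: 2.5
tool_pos: [0.5227, -0.0227, 0.218]
ee_rot: [-3.14, 0.001, 1.74]
wrist_force: [0.3, 0.5, -0.5]
width: 0.094
finger_force: 0.0
```

Request:
carry_out([
  [0,[-36,13.5,0],0],
  [0,[-36,13.5,0],0],
  [0,[-36,13.5,0],0],
  [0,[-36,13.5,0],0],
  [0,[-34,13,0],0],
  [0,[0,0,0],0],
  [0,[0,0,0],0],
])

```text
time: 3.2
tool_pos: [0.6182, -0.1818, 0.2183]
ee_rot: [-3.14, -0.002, 1.745]
wrist_force: [0.7, 0.8, 0.1]
width: 0.094
finger_force: 0.0
```

```bash
python3 - <<'E'
from h import *
o=robot.get_obs(); c=robot.get_calibration("wrist"); im=robot.snapshot("wrist"); cv2.imwrite("pics/w1.png",im)
print(o["tool_pos"],o["ee_rot"],np.round(c["T"],3).tolist(),c["vfov"])
m=(im.min(2)>110).astype(np.uint8)
k,l,s,ce=cv2.connectedComponentsWithStats(m)
for i in range(1,k):
    if s[i,4]>300:
        ys,xs=np.nonzero(l==i); p=cast(c,np.c_[xs,ys],0.01)[:,:2]*1000
        print(s[i],cv2.minAreaRect(p.astype(np.float32)))
A=robot.get_calibration("scene")
print(np.round(cast(A,[(212,222),(215,205),(195,175),(220,168),(240,150),(173,170)],0),3))
E
```

```text
[ 0.61819442 -0.18184832  0.21827414] [-3.13971190e+00 -2.12911129e-03  1.74536865e+00] [[0.985, 0.169, 0.041, 0.605], [0.173, -0.953, -0.249, -0.109], [-0.003, 0.252, -0.968, 0.382], [0.0, 0.0, 0.0, 1.0]] 58.985114485159244
[ 528   31   72   74 3567] ((844.6984252929688, -31.938255310058594), (70.43913269042969, 67.84564971923828), 18.18549156188965)
[ 474   38   63   68 1567] ((788.994873046875, -49.23282241821289), (61.2218017578125, 64.57151794433594), 17.907814025878906)
[  0  54   6 107 428] ((289.47857666015625, -169.063232421875), (108.0924072265625, 5.304599285125732), 87.52269744873047)
[ 272   94   54  106 2525] ((596.7523803710938, -156.55999755859375), (56.14046859741211, 109.65650939941406), 11.237903594970703)
[ 326   95   54   75 1576] ((640.5874633789062, -133.66534423828125), (55.84634017944336, 72.76637268066406), 54.68672561645508)
[ 113   99   66  105 2494] ((446.3949890136719, -184.6004638671875), (55.760501861572266, 109.95655059814453), 20.552263259887695)
[   0  164   28  127 1280] ((296.1653747558594, -305.45477294921875), (155.3700408935547, 31.256275177001
[... 239 characters left out ...]
7558594, 67.6202621459961), 12.156494140625)
[ 126  227   97   88 2624] ((487.6610412597656, -329.7361145019531), (164.35983276367188, 43.28253936767578), 57.307865142822266)
[398 299  33  16 358] ((763.4281616210938, -317.2193298339844), (38.212528228759766, 20.05220603942871), 9.981310844421387)
[  190   318   350    80 14538] ((721.265625, -399.69036865234375), (425.07879638671875, 115.17304992675781), 10.26870059967041)
[ 127  353  198   47 3874] ((554.878662109375, -455.2460021972656), (245.4112091064453, 69.60845947265625), 10.348163604736328)
[[ 0.766  0.046  0.   ]
 [ 0.781 -0.021  0.   ]
 [ 0.887 -0.155  0.   ]
 [ 0.829 -0.201  0.   ]
 [ 0.802 -0.318  0.   ]
 [ 0.962 -0.174  0.   ]]
```

View pics/w1.png

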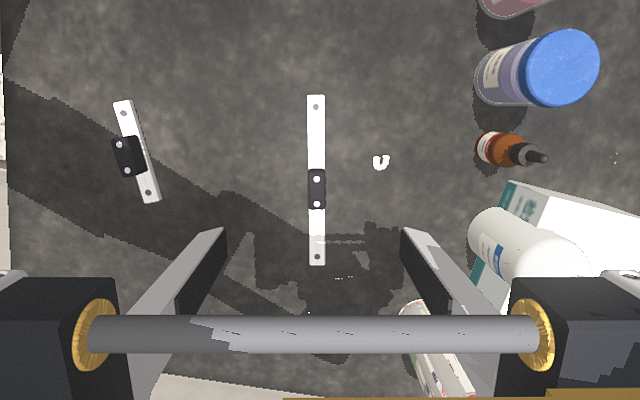

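The wrist view shows the long bar from (316,95) to (317,266), with its grip at (317,189). The jaws have free room on both sides.

```bash
cat >> h.py <<'E'
def bar(im,c,roi,z,hi=130):
    r0,r1,c0,c1=roi
    m=(im[r0:r1,c0:c1].min(2)>hi).astype(np.uint8)
    m=cv2.morphologyEx(m,cv2.MORPH_OPEN,np.ones((5,5)))
    k,l,s,ce=cv2.connectedComponentsWithStats(m)
    ys,xs=np.nonzero(l>0); p=cast(c,np.c_[xs+c0,ys+r0],z)[:,:2]*1000
    return cv2.minAreaRect(p.astype(np.float32))
E
python3 - <<'E'
from h import *
c=robot.get_calibration("wrist"); im=cv2.imread("pics/w1.png")
print(bar(im,c,(80,275,295,337),0.01))
m=(im[160:220,303:330].max(2)<60).astype(np.uint8); ys,xs=np.nonzero(m); print(m.sum())
print(cast(c,[(308,170),(325,170),(308,209),(325,209)],0.036)); print(cast(c,[(316,95.5),(317,265.5)],0.01))
o=robot.get_obs(); print(o["time"],o["tool_pos"],o["ee_rot"])
E
```

```text
((622.1109619140625, -191.51455688476562), (17.912796020507812, 189.08204650878906), 10.49888801574707)
28
[[ 0.61067709 -0.17215967  0.036     ]
 [ 0.62734026 -0.16920107  0.036     ]
 [ 0.61760633 -0.21208512  0.036     ]
 [ 0.63475251 -0.20903726  0.036     ]]
[[ 0.60597417 -0.09988701  0.01      ]
 [ 0.64033573 -0.28487574  0.01      ]]
3.25 [ 0.61810674 -0.18117232  0.21900256] [-3.14058807e+00 -1.54873951e-03  1.74643640e+00]
```

Request:
carry_out([
  [0,[-10.5,2.5,20],-0.5],
  [0,[0,0,35],0],
  [0,[0,0,35],0],
  [0,[0,0,35],0],
  [0,[0,0,30],0],
  [0,[0,0,20],0],
  [0,[0,0,13],0],
  [0,[0,0,6],0],
])

```text
time: 4.05
tool_pos: [0.6221, -0.1907, 0.0247]
ee_rot: [-3.14, -0.001, 1.756]
wrist_force: [-0.8, -0.3, -0.7]
width: 0.0938
finger_force: 0.0
```

```bash
python3 - <<'E'
from h import *
im=robot.snapshot("wrist"); cv2.imwrite("pics/w2.png",im)
o=robot.get_obs(); print(o["time"],o["tool_pos"],o["ee_rot"],o["wrist_force"])
E
```

```text
4.1 [ 0.62215132 -0.19097481  0.02448296] [-3.14033408e+00 -1.14134029e-03  1.75561110e+00] [-0.04890045  0.96848551 -0.60244026]
```

View pics/w2.png

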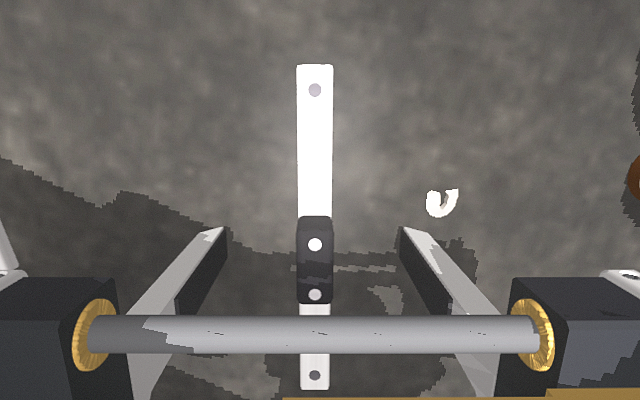

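The grip block at (315,262) sits midway between the jaws, so I'll close them.

Request:
carry_out([
  [255,[0,0,0],0],
  [255,[0,0,0],0],
  [255,[0,0,0],0],
  [255,[0,0,0],0],
  [255,[0,0,0],0],
  [255,[0,0,0],0],
  [255,[0,0,0],0],
  [255,[0,0,0],0],
])

```text
time: 4.9
tool_pos: [0.6228, -0.1923, 0.0254]
ee_rot: [-3.142, -0.0, 1.754]
wrist_force: [0.2, 0.2, 0.1]
width: 0.0332
finger_force: 0.0
```

```bash
python3 - <<'E'
from h import *
c=robot.get_calibration("wrist"); im=cv2.imread("pics/w2.png")
print(cast(c,[(316,217),(316,283)],0.036), cast(c,[(315,65),(315,389)],0.01))
o=robot.get_obs(); print(o["time"],o["width"],o["finger_force"],o["tool_pos"],o["ee_rot"])
E
```

```text
[[ 0.61929384 -0.16833048  0.036     ]
 [ 0.62543263 -0.20102904  0.036     ]] [[ 0.60649015 -0.10165725  0.01      ]
 [ 0.64093569 -0.285873    0.01      ]]
4.9 0.03315254634672398 0.0 [ 0.62279422 -0.19227413  0.0253845 ] [-3.14150478e+00 -1.74514581e-04  1.75441361e+00]
```

Request:
carry_out([
  [255,[0,0,0],0],
  [255,[0,0,0],0],
  [255,[0,0,0],0],
  [255,[0,0,0],0],
  [255,[0,0,0],0],
  [255,[0,0,0],0],
])

```text
time: 5.5
tool_pos: [0.6229, -0.1922, 0.0254]
ee_rot: [3.141, -0.0, 1.754]
wrist_force: [0.5, -0.2, 0.4]
width: 0.0179
finger_force: 30.0
```

Request:
carry_out([
  [255,[0,0,-15],0],
  [255,[0,0,-30],0],
  [255,[0,0,-35],4.5],
  [255,[0,0,-35],6],
  [255,[0,0,-30],6],
  [255,[0,0,-25],6],
  [255,[0,0,-15],6],
  [255,[0,0,0],0],
])

```text
time: 6.3
tool_pos: [0.624, -0.1928, 0.2152]
ee_rot: [3.134, 0.0, 1.257]
wrist_force: [0.1, -0.2, -2.2]
width: 0.0178
finger_force: 30.0
```

Request:
carry_out([
  [255,[26,-30,0],0],
  [255,[26,-30,0],0],
  [255,[26,-30,0],0],
  [255,[26,-30,0],0],
  [255,[26,-30,0],0],
  [255,[26,-30,0],0],
  [255,[26,-30,0],0],
  [255,[26,-30,0],0],
])

```text
time: 7.1
tool_pos: [0.4569, 0.0808, 0.2094]
ee_rot: [-3.14, 0.0, 1.259]
wrist_force: [-0.8, 0.5, -0.7]
width: 0.0177
finger_force: 30.0
```

Request:
carry_out([
  [255,[0,0,0],0],
  [255,[0,0,0],0],
  [255,[0,0,0],0],
])

```text
time: 7.4
tool_pos: [0.4589, 0.0789, 0.21]
ee_rot: [-3.141, 0.001, 1.257]
wrist_force: [0.1, -0.5, -1.8]
width: 0.0176
finger_force: 30.0
```

```bash
python3 - <<'E'
from h import *
c=robot.get_calibration("wrist"); o=robot.get_obs();im=robot.snapshot("wrist"); cv2.imwrite("pics/w3.png",im)
print(o["time"],o["tool_pos"],o["ee_rot"],o["wrist_force"],o["width"])
E
```

```text
7.4 [0.45886281 0.07891887 0.20997293] [-3.14113235e+00  7.48166836e-04  1.25725878e+00] [ 0.0681577  -0.45755023 -1.76972744] 0.0176023696065974
```

View pics/w3.png

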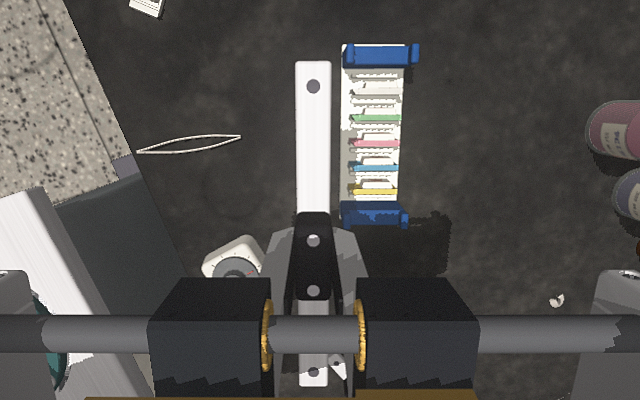

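The held bar runs from (313,60) to (313,387) in the picture. The rack's posts are at (380,55) and (375,215), nearly parallel to the bar. I'll zoom in on the posts.

```bash
python3 - <<'E'
from h import *
im=cv2.imread("pics/w3.png")
a=cv2.resize(im[36:76,332:428],None,fx=7,fy=7,interpolation=0); b=cv2.resize(im[194:234,332:428],None,fx=7,fy=7,interpolation=0)
cv2.imwrite("pics/z3.png",np.vstack([a,b]))
E
```

```text
(no output)
```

View pics/z3.png

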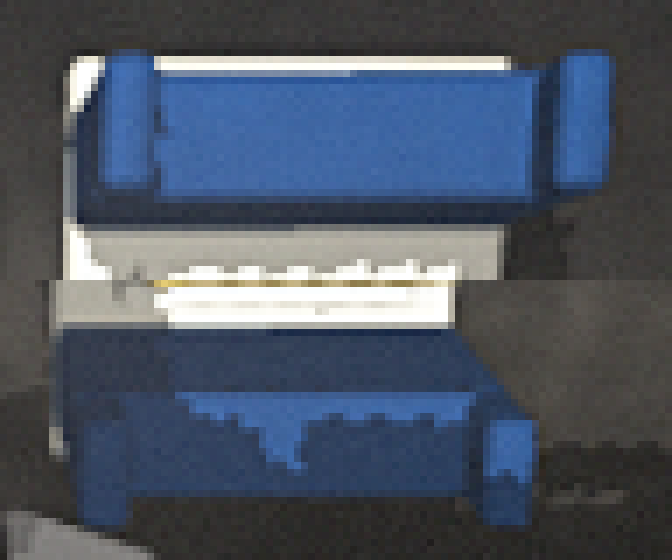

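```bash
python3 - <<'E'
from h import *
c=robot.get_calibration("wrist"); o=robot.get_obs()
p=cast(c,[(350,52.6),(414.9,52.6),(346.4,220.8),(404.5,220.8)],0.057)[:,:2]; print(p)
print(np.linalg.norm(p[0]-p[1]),np.linalg.norm(p[2]-p[3]))
A=p[:2].mean(0);B=p[2:].mean(0); d=A-B; print("len",np.linalg.norm(d))
yaw=np.degrees(np.arctan2(d[1],d[0]))-90; print("centre",(A+B)/2,"yaw",yaw)
bo=cast(c,[(313,61),(313,386.5)],o["tool_pos"][2]-0.013)[:,:2]; e=bo[0]-bo[1]; print("bar",bo.mean(0),np.linalg.norm(e),np.degrees(np.arctan2(e[1],e[0]))-90)
t=np.array(o["tool_pos"]); y=o["ee_rot"][2]; print(t,np.degrees(y))
s=np.append((A+B)/2,0)-np.append(t[:2],0)
w=np.radians(90+yaw); 
print("shift in current tool axes",np.array([[np.cos(y),np.sin(y)],[np.sin(y),-np.cos(y)]])@s[:2]*1000)
E
```

```text
[[0.52317289 0.17869951]
 [0.5749682  0.16190566]
 [0.47768337 0.03721799]
 [0.52989568 0.02024094]]
0.05444985534022808 0.05490305680481675
len 0.14863821567600963
centre [0.52643004 0.09951602] yaw -17.7364549437074
bar [0.45852685 0.07972018] 0.1849845364640116 -18.025160230595617
[0.45904351 0.07872778 0.20999497] 71.98711386085981
shift in current tool axes [40.60734583 57.65534196]
```

Request:
carry_out([
  [255,[14,19,0],-0.3],
  [255,[14,19,0],0],
  [255,[12.5,19.5,0],0],
  [255,[0,0,20],0],
  [255,[0,0,35],0],
  [255,[0,0,35],0],
  [255,[0,0,25],0],
  [255,[0,0,8],0],
])

```text
time: 8.25
tool_pos: [0.5239, 0.0992, 0.0832]
ee_rot: [-3.134, 0.003, 1.261]
wrist_force: [-0.7, 0.3, -0.9]
width: 0.0179
finger_force: 30.0
```

Request:
carry_out([
  [255,[0,0,0],0],
  [255,[0,0,0],0],
])

```text
time: 8.45
tool_pos: [0.5272, 0.1002, 0.0889]
ee_rot: [3.139, -0.001, 1.261]
wrist_force: [-0.3, -0.6, -1.8]
width: 0.0178
finger_force: 30.0
```

```bash
python3 - <<'E'
from h import *
o=robot.get_obs();print(o["time"],o["tool_pos"],o["ee_rot"],o["wrist_force"],o["width"])
a=robot.snapshot("side")[190:310,240:400]; b=robot.snapshot("wrist")
cv2.imwrite("pics/v4.png",np.hstack([cv2.resize(a,(500,375)),cv2.resize(b[:,200:520],(300,375))]))
E
```

```text
8.45 [0.52716855 0.10021686 0.08889169] [ 3.13937363e+00 -9.55279144e-04  1.26148890e+00] [-0.26904296 -0.59132599 -1.79899425] 0.017783469596262452
```

View pics/v4.png

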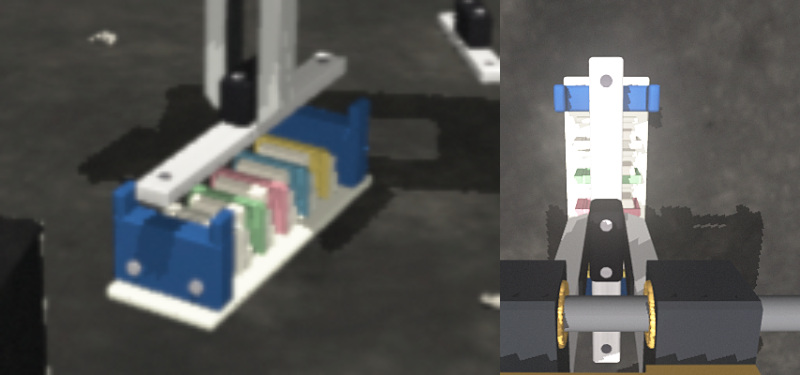

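The bar is above both saddles, centred between the cheeks at wrist panel (606,98), and parallel to the rack. I'll lower it slowly.

Request:
carry_out([
  [255,[0,0,5],0],
  [255,[0,0,5],0],
  [255,[0,0,3],0],
  [255,[0,0,2],0],
  [255,[0,0,1],0],
  [255,[0,0,0],0],
  [255,[0,0,0],0],
])

```text
time: 9.25
tool_pos: [0.526, 0.1007, 0.0716]
ee_rot: [3.141, -0.0, 1.262]
wrist_force: [0.6, 0.5, -2.3]
width: 0.0175
finger_force: 30.0
```

Request:
carry_out([
  [255,[0,0,1],0],
  [255,[0,0,0.5],0],
  [255,[0,0,0],0],
  [255,[0,0,0],0],
])

```text
time: 9.65
tool_pos: [0.5259, 0.1006, 0.07]
ee_rot: [-3.142, -0.0, 1.262]
wrist_force: [-0.2, -0.7, -2.1]
width: 0.0177
finger_force: 30.0
```

Request:
carry_out([
  [255,[0,0,0.7],0],
  [255,[0,0,0],0],
  [255,[0,0,0],0],
])

```text
time: 9.95
tool_pos: [0.526, 0.1006, 0.0694]
ee_rot: [3.141, -0.0, 1.262]
wrist_force: [-0.1, 0.5, -2.1]
width: 0.0179
finger_force: 30.0
```

Not touching yet, so I'll continue in small steps.

Request:
carry_out([
  [255,[0,0,0.5],0],
  [255,[0,0,0],0],
  [255,[0,0,0],0],
])

```text
time: 10.25
tool_pos: [0.526, 0.1006, 0.0693]
ee_rot: [3.141, -0.0, 1.262]
wrist_force: [-0.9, 0.1, 1.9]
width: 0.0182
finger_force: 30.0
```

Request:
carry_out([
  [255,[0,0,0.5],0],
  [255,[0,0,0],0],
  [255,[0,0,0],0],
])

```text
time: 10.55
tool_pos: [0.526, 0.1007, 0.0693]
ee_rot: [3.141, -0.0, 1.262]
wrist_force: [-2.3, 0.2, 5.3]
width: 0.018
finger_force: 30.0
```

The bar is in contact at the expected height, so I'll release it.

Request:
carry_out([
  [200,[0,0,0],0],
  [160,[0,0,0],0],
  [120,[0,0,0],0],
  [100,[0,0,0],0],
  [100,[0,0,0],0],
  [100,[0,0,0],0],
  [100,[0,0,0],0],
])

```text
time: 11.25
tool_pos: [0.5259, 0.1006, 0.0682]
ee_rot: [-3.142, -0.0, 1.262]
wrist_force: [-0.5, 0.3, -0.2]
width: 0.0572
finger_force: 0.0
```

Request:
carry_out([
  [100,[0,0,-5],0],
  [100,[0,0,-10],0],
  [100,[0,0,-20],0],
  [100,[0,0,-30],0],
  [100,[0,0,-35],0],
  [100,[0,0,-30],0],
  [100,[0,0,0],0],
  [100,[0,0,0],0],
])

```text
time: 12.05
tool_pos: [0.5264, 0.1007, 0.1997]
ee_rot: [3.139, -0.001, 1.262]
wrist_force: [-0.6, 0.0, -0.0]
width: 0.0574
finger_force: 0.0
```

```bash
python3 - <<'E'
from h import *
o=robot.get_obs();print(o["time"],o["tool_pos"],o["ee_rot"],o["wrist_force"],o["width"])
a=robot.snapshot("side")[190:310,240:400]; b=robot.snapshot("wrist")
cv2.imwrite("pics/v5.png",np.hstack([cv2.resize(a,(400,300)),cv2.resize(b[:,160:480],(400,500))[:300]]))
E
```

```text
12.05 [0.5263683  0.10066597 0.19965772] [ 3.13896706e+00 -1.11941912e-03  1.26223966e+00] [-0.63087911  0.02364696 -0.04236767] 0.05737468658583808
```

View pics/v5.png

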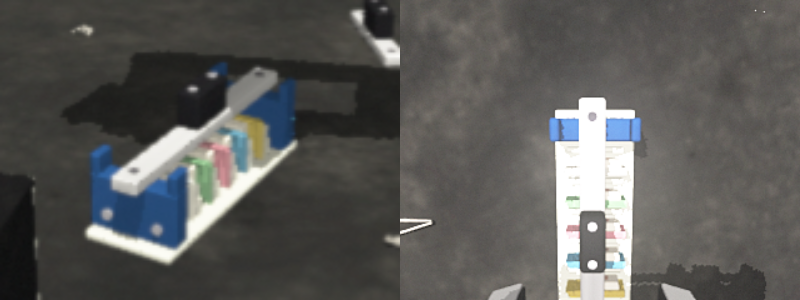

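The picture shows the bar lying flat in both saddles, centred between the cheeks, with its grip up at (592,240) and the gripper well clear. The short bar hasn't moved.

```bash
python3 -c "
from bench import robot
print(robot.close_job())"
```

```text
the job is handed in; nothing more can be done
None
```

The long bar is lying flat in both saddles, centred with its grip up and released; the short bar was left where it lay, and the job was handed in at about 12 s.

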